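# Hold the edge sander's tension arm back for a belt change

### The job

The edge sander's belt is off and a new one is to be slipped on. Put the machine in belt-change mode by pressing the red, then the yellow, then the blue key on the control box fully down, one at a time, and only then swing the orange tension arm by its aluminium roller against its spring, towards the drive drum, right up to its stop. Finish while holding the roller there with the fingers; never press the green start key, and leave the other things on the bench where they are.

Things in the scene. Friction and masses are not known exactly. Their poses are not given: they have to be found in the camera images.
- sander: green edge-sander head fixed to the bench, belt off: deck 220 mm (x) by 400 mm (y), 30 mm thick. At its +y end a black drive drum (68 mm diameter, top at 116 mm) with an upright steel platen (top 115 mm) and a lying grey motor (top 119 mm); at its -y end the orange tension arm with its roller. Origin at bench level under the deck, z up; at yaw 0 its -x side faces the robot
- idler_pivot (a point): point on the upright hinge axis of the orange tension arm, at the deck's top (30 mm above the bench). The boss and its spring reach up to 72 mm above the bench.
- roller (a point): aluminium roller upright on the free end of the orange arm: 36 mm diameter, 68 mm tall, underside 56 mm and top 124 mm above the bench, plus a 4 mm stub. This point is the centre of its underside, 130 mm from the hinge axis. It does not spin. The orange plate under it (40 mm round end) lies 42 to 56 mm above the bench. At least 40 mm beside it stays free along its whole swing
- roller_stop (a point): where the centre of the roller's underside stands when the arm is wound to its stop (fixed to the sander)
- idler_arm (a joint): angle of the orange tension arm about its upright hinge, rad: 0 at rest, held by a spring; grows as the roller swings towards the drive drum (clockwise from above); 0.85 at the stop (plate against the red pin). The spring pushes back with about 6.5 N at the roller at rest and 13 N at the stop; let go, the arm springs back
- panel: grey control box fixed to the bench, 100 mm (x) by 230 mm (y), 50 mm tall; origin at the centre of its underside. Four round keys in one row along its y axis, 52 mm apart, in any order of colour.
- key_red_top (a point): centre of the top face of the red key: 28 mm diameter, top 72 mm above the bench when up, in a black collar of 44 mm diameter whose rim lies 10 mm lower; pressed straight down
- key_red (a joint): travel of the red key, m: 0 up, 0.006 fully down; springs back. Takes 1.5 N to start and 5 N fully down.
- key_yellow_top (a point): centre of the top face of the yellow key: 28 mm diameter, top 72 mm above the bench when up, in a black collar of 44 mm diameter whose rim lies 10 mm lower; pressed straight down
- key_yellow (a joint): travel of the yellow key, m: 0 up, 0.006 fully down; springs back. Takes 1.5 N to start and 5 N fully down.
- key_blue_top (a point): centre of the top face of the blue key: 28 mm diameter, top 72 mm above the bench when up, in a black collar of 44 mm diameter whose rim lies 10 mm lower; pressed straight down
- key_blue (a joint): travel of the blue key, m: 0 up, 0.006 fully down; springs back. Takes 1.5 N to start and 5 N fully down.
- key_green_top (a point): centre of the top face of the green key: 28 mm diameter, top 72 mm above the bench when up, in a black collar of 44 mm diameter whose rim lies 10 mm lower; pressed straight down
- key_green (a joint): travel of the green key, m: 0 up, 0.006 fully down; springs back. Takes 1.5 N to start and 5 N fully down.
- wax_tin: bystander: small round brass-coloured wax tin, 42 mm diameter, 30 mm tall, standing on the sander's deck behind the arm's end; origin at its underside or resting level
- offcut_a: bystander: mid-brown wood offcut, 50 x 80 x 32 mm; origin at its underside or resting level
- offcut_b: bystander: dark wood offcut, 50 x 90 x 40 mm; origin at its underside or resting level
- glue_bottle: bystander: white bottle with orange cap, 60 mm diameter, 160 mm tall; origin at its underside or resting level
- screwdriver: bystander: screwdriver lying on the bench; origin at its underside or resting level
- hammer: bystander: hammer lying on the bench; origin at its underside or resting level
- brush: bystander: hand brush lying on the bench; origin at its underside or resting level

How it is judged:
By the outcome, as a careful person would: the job done as asked, in the order asked, and still so for the second after the job is handed in, while the arm keeps its last pose, push and grip.
It also fails if it takes over 54 s, if anything falls off the work surface, if the arm or the gripper's body presses on something with over 40 N, if the wrist force passes 120 N, or if a joint passes its speed limit or range.

### The arm

A 7-joint arm with a two-finger parallel gripper is mounted at the origin on the work surface. World frame = base frame: x ahead of the robot, y to its left, z up, the work surface at z = 0. Lengths are in m, angles in rad, forces in N, time in s.
With the tool pointing down it reaches from about 0.425 to 0.925 m from the base axis. Payload 6.8 kg.
Tool frame: the origin (TCP) lies midway between the tips of the shut fingers; the grasp point (between the pads) lies 19 mm behind it; z points along the fingers, y is the direction in which the jaws open and shut (so a half turn about z gives the same grasp; the last joint's range is limited). The gripper opens to 85 mm and grips with 20 to 120 N. Pads are 22 mm wide; open, the fingers measure 114 mm over their backs; the gripper's body (76 mm by 85 mm) begins 54 mm behind the grasp point. The pads swing forward as they close: fully open they stand 13 mm farther back than shut.
Start: joints at [-1.371, 0.477, 0.022, 1.555, -0.011, 1.109, -0.083], TCP at [0.204, 0.643, 0.193] pointing down, gripper open.
Joint ranges: [-2.96, 2.96], [-0.34, 2.1], [-1.41, 1.46], [0.24, 2.44], [-1.37, 4.51], [0.17, 1.92], [-2.96, 2.96]. Speed limits (rad/s): [2.39, 2.39, 3.14, 3.14, 3.14, 3.14, 3.14].

### API

Orientations are given as a unit quaternion [w, x, y, z].
In Python, from station import * gives the robot as it stands. The module is installed in compiled form; this text tells all that it offers.
- The arm moves only by the tool jog_arm, never from a script. Its arguments are lists of equal length, an entry for each row: "dp": the shift along the tool's x, y, z in units of 25 mm (1.0 is 25 mm), a list of three; "angular": the turn, a rotation vector about the tool's x, y, z in units of 5 degrees (1.0 is 5 degrees), a list of three; "claw": the finger opening in mm, from 0 to 85.4. A call has exactly 5 rows; each row is the pose to reach, as a shift and turn from the pose commanded when the call began, along the tool's axes at that moment; what a row does not reach only later rows make up. A row lasts 1/10 s, in which the tool goes at most 50 mm and 8.59 degrees, less where a joint would pass 70% of its speed; a pose out of reach is approached as far as the arm can. A call with a gripper value outside its range is refused whole. The fingers move at their own pace and stop on an object; "grip_force" is the grip in N (left out, the last holds). Time passes only in rows, so rows that repeat a pose let the fingers close, or fill a call up. It gives the time, the measured TCP pose, the force and the opening at its end, in the units of the state.
- get_obs(): the state, without advancing time (a new reading comes with each control period).
- read_camera(name): name is "side" or "top" or "wrist"; returns a dict with "pixels" (400x640x3 uint8, blue, green, red), "camera_matrix" (3x3 intrinsics, pixels), "rvec" (rotation vector, rad) and "tvec" (3), from world to camera coordinates, as OpenCV has them. Camera axes: x right, y down, z forward; pixel columns grow to the right and rows downward; lengths in m; the calibration is good to about 2 mm. A picture is of the moment at which its call begins. There is no depth.
- hand_in(): hands the job in, once; it reports no verdict.
The state is a dict: "t": time; "q": joint angles; "joint_vel": joint speeds; "joint_torque": joint torques, N m; "eef_pos": TCP position; "tool_rot": TCP orientation; "contact_force": force on the tool from outside, world axes, zero at the start; "torque": the same for the moment, N m; "gripper_width": opening from 0.0 (shut) to 1.0 (fully open).
Only numpy, scipy, OpenCV 4.12 (cv2) and the standard library are available. Lean on these libraries where they do the work, as an engineer would, in place of code of your own. Each camera call takes 0.05 s, during which the arm holds its last target.

## Working session

There is one attempt and no reset: what is moved stays moved. The work goes in short steps, Python scripts to look and compute and a tool call to move; the robot and the scene stay as the last step left them, time stands still between calls to the robot, and variables do not carry over. Pictures are saved under pics/ and viewed, and the job is handed in when it is done.

Besides the shell and the picture viewer there is one more tool, called after "Call:" as a command line: name --argument value ..., lists and objects as JSON in quotes. jog_arm: Moves the arm, as the interface text tells. Its arguments: {"type":"object","properties":{"dp":{"type":"array","items":{"type":"array","items":{"type":"number"}}},"angular":{"type":"array","items":{"type":"array","items":{"type":"number"}}},"claw":{"type":"array","items":{"type":"number"}},"grip_force":{"type":"number"}},"required":["dp","angular","claw"]}

```bash
mkdir -p pics; cat > h.py <<'E'
from station import *
import numpy as np, cv2
def cam(n):
    c=read_camera(n); R=cv2.Rodrigues(np.array(c['rvec'],float))[0]
    return c['pixels'],np.array(c['camera_matrix']),R,np.array(c['tvec'],float).reshape(3)
def plane(K,R,t,u,v,z):
    d=R.T@np.linalg.solve(K,[u,v,1.]); o=-R.T@t
    return o+d*(z-o[2])/d[2]
def proj(K,R,t,P):
    p=K@(R@np.array(P)+t); return p[:2]/p[2]
E
python3 - <<'E'
from h import *
for n in ['top','side','wrist']:
    im,K,R,t=cam(n); cv2.imwrite(f'pics/{n}0.png',im); np.savez(n+'0.npz',im=im,K=K,R=R,t=t); print(n,-R.T@t, R[2])
print(get_obs())
E
```

```text
top [0.32966487 0.00807017 1.84119051] [ 0.13399268  0.00119835 -0.9909816 ]
side [0.09160869 1.14203681 0.98355633] [ 0.30769556 -0.74643048 -0.59005507]
wrist [0.12376829 0.66721361 0.37375066] [ 0.31207349 -0.10141236 -0.94462991]
{'t': 0.15, 'q': array([-1.37107545,  0.47763164,  0.02238615,  1.55617316, -0.01150392,
        1.10930666, -0.08309541]), 'joint_vel': array([-0.0014134 , -0.00116397, -0.00081062, -0.00456711, -0.00018764,
        0.00053055,  0.00035712]), 'joint_torque': array([ 1.54532183e-03, -5.96921253e+01,  1.60948981e+00, -2.81489879e+01,
        1.25894754e-02,  6.56007207e-03,  8.60685134e-06]), 'eef_pos': array([0.20439565, 0.64279745, 0.19235712]), 'tool_rot': array([-5.09749472e-05,  1.53310353e-01,  9.88177845e-01, -6.93175388e-04]), 'contact_force': array([ 0.84245019, -0.01544962, -0.22453695]), 'torque': array([ 0.0140565 , -0.00235156, -0.00195372]), 'gripper_width': 0.9977277902155394}
```

View pics/top0.png

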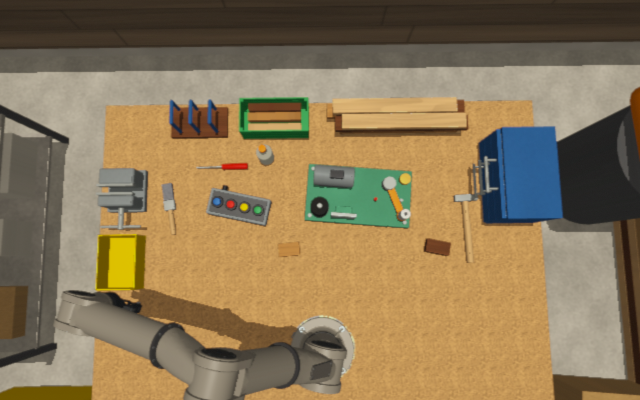

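View pics/side0.png

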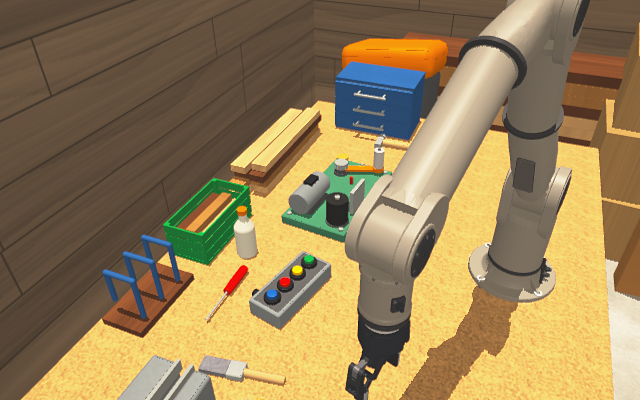

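View pics/wrist0.png

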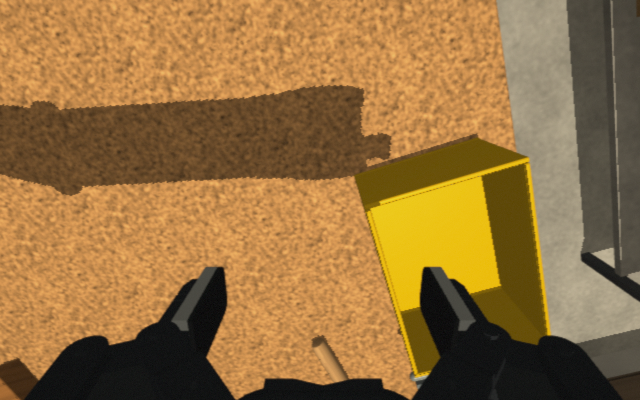

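The top view shows the keys at about (217,202) blue, (231,204) red, (244,207) yellow and (258,210) green. The boss is near (390,183), the roller near (405,214), the stop pin near (375,199) and the tin near (405,178).

```bash
cat > m.py <<'E'
from h import *
d={n:np.load(n+'0.npz') for n in ['top','side']}
H={}
for n,b in [('top',(205,185,275,228)),('side',(240,240,340,330))]:
    im=d[n]['im'];hsv=cv2.cvtColor(im,cv2.COLOR_BGR2HSV)
    for c,(l,h) in dict(red=(0,6),yellow=(24,34),green=(45,80),blue=(100,120)).items():
        m=cv2.inRange(hsv,(l,130,90),(h,255,255)); x0,y0,x1,y1=b
        mm=np.zeros_like(m);mm[y0:y1,x0:x1]=m[y0:y1,x0:x1]
        k,lab,st,ce=cv2.connectedComponentsWithStats(mm)
        i=1+np.argmax(st[1:,4]); 
        print(n,c,ce[i],st[i],plane(d[n]['K'],d[n]['R'],d[n]['t'],*ce[i],.071 if n=='top' else .07))
T=d['top']
for nm,u,v,z in [('boss',390,183,.072),('roller',405.5,214,.126),('pin',375.5,199.5,.06),('tin',405,178.5,.03),('drum',319.5,206,.116),('bottle',264,150,.16),
  ('c1',312,165,.03),('c2',411,170,.03),('c3',409,227,.03),('c4',305,220,.03)]:
    print(nm,plane(T['K'],T['R'],T['t'],u,v,z))
for n,b in [('top',(300,155,420,235)),('side',(270,110,400,250)),('top',(195,170,285,235)),('side',(235,230,345,335))]:
    im=d[n]['im'][b[1]:b[3],b[0]:b[2]]
    s=6 if n=='top' else 4.5
    print(b,s);cv2.imwrite(f'pics/z_{n}_{b[0]}.png',cv2.resize(im,None,fx=s,fy=s,interpolation=cv2.INTER_CUBIC))
E
python3 m.py
```

```text
top red [230.07272727 203.69090909] [226 200   9   8  55] [0.53890304 0.33709639 0.071     ]
top yellow [243.625      206.72916667] [240 203   8   8  48] [0.52694245 0.28657892 0.071     ]
top green [257.02439024 209.51219512] [254 206   7   8  41] [0.51596293 0.23672844 0.071     ]
top blue [216.36956522 201.10869565] [213 198   8   7  46] [0.54918249 0.3882414  0.071     ]
side red [284.66 281.79] [279 277  12  11 100] [0.5397627  0.33778885 0.07      ]
side yellow [296.78571429 269.01785714] [292 266  10   7  56] [0.53088917 0.28338979 0.07      ]
side green [308.52631579 259.02631579] [304 255  10   9  76] [0.51792637 0.23624624 0.07      ]
side blue [271.75789474 294.14736842] [266 289  12  11  95] [0.55057933 0.38861609 0.07      ]
boss [ 0.6094964  -0.25961985  0.072     ]
roller [ 0.48768664 -0.303482    0.126     ]
pin [ 0.54953929 -0.20520995  0.06      ]
tin [ 0.63288611 -0.32391722  0.03      ]
drum [0.52132995 0.00477489 0.116     ]
bottle [0.7207226  0.20139179 0.16      ]
c1 [0.68977116 0.03154301 0.03      ]
c2 [ 0.66565942 -0.34811153  0.03      ]
c3 [ 0.4471283  -0.33235416  0.03      ]
c4 [0.47822846 0.06013678 0.03      ]
(300, 155, 420, 235) 6
(270, 110, 400, 250) 4.5
(195, 170, 285, 235) 6
(235, 230, 345, 335) 4.5
```

View pics/z_top_300.png

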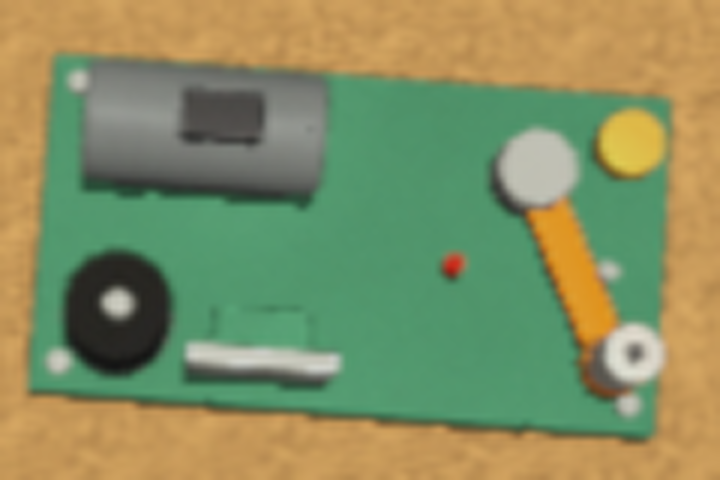

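View pics/z_side_270.png

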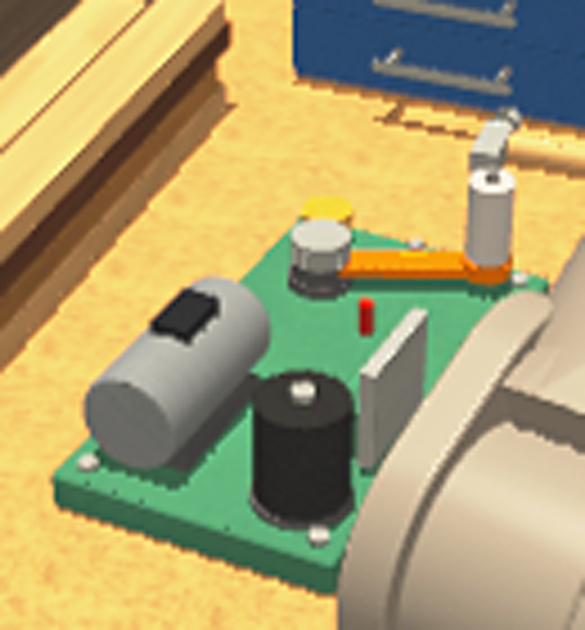

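View pics/z_side_235.png

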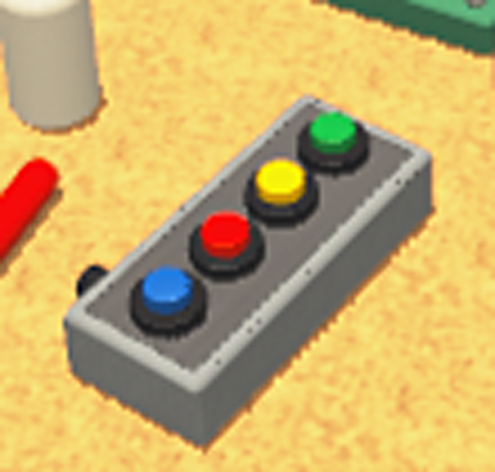

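Keys are about 52 mm apart and both views agree within 4 mm. The measured roller-to-hinge distance is 129.5 mm against 130 mm, so I can move. Next I write a helper that turns world shifts into jog units.

```bash
cat >> h.py <<'E'
from scipy.spatial.transform import Rotation as Ro
def rot(): 
    q=get_obs()['tool_rot']; return Ro.from_quat([q[1],q[2],q[3],q[0]])
def yaw(): y=rot().as_matrix()[:,1]; return np.degrees(np.arctan2(y[1],y[0]))
def to(P,yw=None):
    o=get_obs(); M=rot().as_matrix()
    s='dp %s'%np.round(M.T@(np.array(P)-o['eef_pos'])/.025,2)
    if yw is not None:
        # desired: z down, y at yaw
        a=np.radians(yw); y=np.array([np.cos(a),np.sin(a),0]); z=np.array([0,0,-1.]); D=np.c_[np.cross(y,z),y,z]
        s+=' ang %s'%np.round(np.degrees(Ro.from_matrix(M.T@D).as_rotvec())/5,2)
    print(s)
E
python3 -c "
from h import *
print(yaw()); to([.539,.337,.11],72.4)"
```

```text
72.36236043872093
dp [-16.46  -7.6    3.31] ang [-0.02  0.   -0.01]
```

Call:
jog_arm --dp '[[-1.8,-0.8,0.3],[-3.6,-1.6,0.6],[-5.4,-2.4,1.0],[-7.2,-3.2,1.3],[-9.0,-4.0,1.6]]' --angular '[[0,0,0],[0,0,0],[0,0,0],[0,0,0],[0,0,0]]' --claw '[0,0,0,0,0]' --grip_force 30

```text
t: 0.65
eef_pos: [0.3897, 0.4781, 0.1526]
tool_rot: [-0.0, 0.153, 0.988, -0.0]
contact_force: [0.1, 0.8, -0.5]
gripper_width: 0.147
```

```bash
python3 -c "
from h import *
to([.539,.337,.10],72.4)"
```

```text
dp [-7.4  -3.57  2.1 ] ang [-0. -0. -0.]
```

Call:
jog_arm --dp '[[-1.8,-0.9,0.5],[-3.6,-1.8,1.0],[-5.4,-2.7,1.5],[-7.2,-3.5,2.0],[-7.4,-3.6,2.1]]' --angular '[[0,0,0],[0,0,0],[0,0,0],[0,0,0],[0,0,0]]' --claw '[0,0,0,0,0]'

```text
t: 1.15
eef_pos: [0.542, 0.3306, 0.0992]
tool_rot: [0.001, 0.158, 0.987, -0.002]
contact_force: [0.1, -0.7, -0.7]
gripper_width: -0.001
```

```bash
python3 -c "
from h import *
im,K,R,t=cam('side');cv2.imwrite('pics/s1.png',cv2.resize(im[200:360,200:400],None,fx=4,fy=3.5,interpolation=cv2.INTER_CUBIC))
im,K,R,t=cam('wrist');cv2.imwrite('pics/w1.png',im)
to([.539,.337,.065],72.4);print(get_obs())"
```

```text
dp [0.03 0.09 1.38] ang [-0.03 -0.   -0.07]
{'t': 1.25, 'q': array([-0.7383108 ,  0.50950074,  0.11373011,  1.74507289, -0.06939771,
        0.89289654,  0.66253494]), 'joint_vel': array([-0.05464141, -0.02100135, -0.05936202, -0.00531724, -0.01347756,
        0.00702615, -0.02411941]), 'joint_torque': array([  1.92048334, -56.78749681,   4.17156011, -24.48562145,
         0.14896792,  -0.11371792,   0.26934145]), 'eef_pos': array([0.53910124, 0.33472044, 0.09954691]), 'tool_rot': array([-2.00039536e-04,  1.55866541e-01,  9.87777418e-01, -1.16367694e-03]), 'contact_force': array([-0.15631806,  0.56382437, -0.75059888]), 'torque': array([-0.00569791, -0.0168432 ,  0.00138149]), 'gripper_width': -0.0032877734932840446}
```

View pics/s1.png

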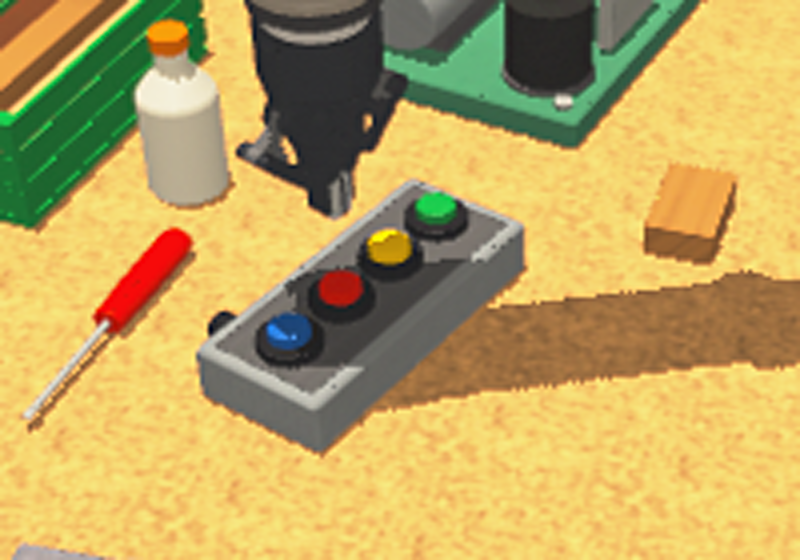

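View pics/w1.png

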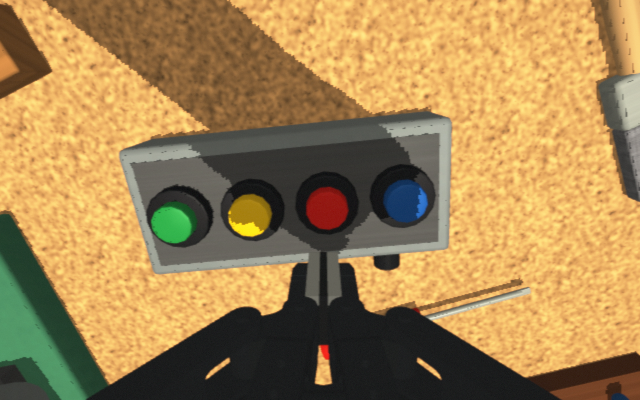

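The side view puts the fingertip about 28 mm above the box, next to red. The wrist view shows green (174,223), yellow (250,214), red (327,208) and blue (405,201). I'll cross-check the positions from the wrist view.

```bash
python3 -c "
from h import *
im,K,R,t=cam('wrist')
hsv=cv2.cvtColor(im,cv2.COLOR_BGR2HSV)
for c,(l,h) in dict(red=(0,6),yellow=(22,34),green=(45,80),blue=(100,120)).items():
    m=cv2.inRange(hsv,(l,130,60),(h,255,255)); m[:160]=0;m[252:]=0;m[:,:140]=0;m[:,440:]=0
    k,lab,st,ce=cv2.connectedComponentsWithStats(m);i=1+np.argmax(st[1:,4])
    print(c,ce[i],st[i],plane(K,R,t,*ce[i],.072))
print(proj(K,R,t,get_obs()['eef_pos']))
to([.539,.337,.065],72.4)
im,K,R,t=cam('side');print(200,proj(K,R,t,get_obs()['eef_pos']))
"
```

```text
red [322.92       212.04140351] [ 302  191   43   43 1425] [0.53657683 0.33391202 0.072     ]
yellow [246.32230823 218.85784659] [ 225  198   44   43 1421] [0.5255898  0.28422627 0.072     ]
green [170.61263736 225.74381868] [ 148  205   46   42 1456] [0.51466012 0.23431001 0.072     ]
blue [400.78284924 205.21230982] [ 379  184   44   43 1446] [0.54764201 0.38362913 0.072     ]
[329.43215521 229.23300228]
dp [-0.07 -0.01  1.4 ] ang [-0.01 -0.01 -0.02]
200 [284.89407839 273.93045597]
```

```bash
python3 -c "
from h import *
im,K,R,t=cam('side');cv2.imwrite('pics/s2.png',cv2.resize(im[220:310,240:340],None,fx=6,fy=6,interpolation=cv2.INTER_NEAREST))
P=get_obs()['eef_pos'];print(P,[proj(K,R,t,P+[0,0,z]) for z in (0,.01,.02,.03)])
im,K,R,t=cam('wrist');cv2.imwrite('pics/w2.png',im[150:350,220:440])
print(P,[proj(K,R,t,P+[0,0,z]) for z in (0,.01,.02,.03)])
"
```

```text
[0.53600811 0.34044643 0.10080434] [array([284.88839529, 274.13944698]), array([284.67843127, 271.24922182]), array([284.46647567, 268.33158191]), array([284.25250003, 265.38613535])]
[0.53600811 0.34044643 0.10080434] [array([325.50953796, 232.74878699]), array([325.65113048, 240.35117723]), array([325.80757518, 248.75101072]), array([325.98133824, 258.08070245])]
```

View pics/s2.png

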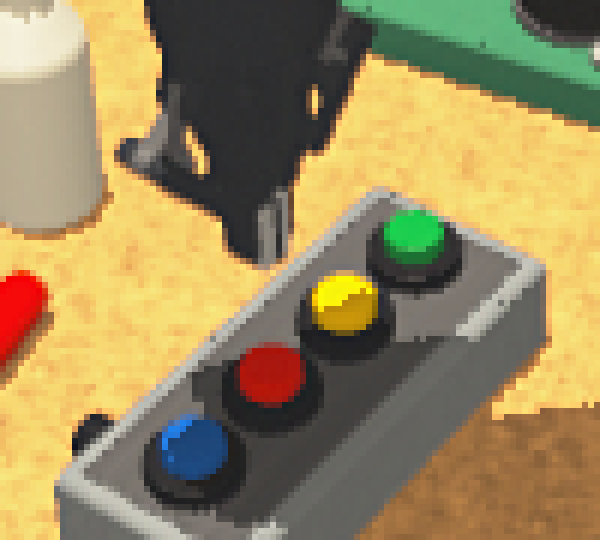

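View pics/w2.png

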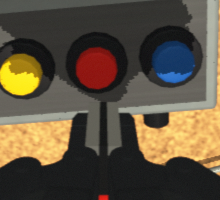

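```bash
python3 -c "
from h import *
_,K,R,t=cam('side');_,K2,R2,t2=cam('wrist')
P1=K@np.c_[R,t];P2=K2@np.c_[R2,t2]
for a,b in [((284,263.5),(323,253)),((281.,263),(315,262)),((287.5,262),(331,262))]:
  X=cv2.triangulatePoints(P1,P2,np.array(a,float).reshape(2,1),np.array(b,float).reshape(2,1));print((X[:3]/X[3]).T,get_obs()['eef_pos'])
"
```

```text
[[0.53449093 0.34071643 0.1365066 ]] [0.53633096 0.34026809 0.10108241]
[[0.54597557 0.33337399 0.12686676]] [0.53633096 0.34026809 0.10108241]
[[0.5245684  0.34558098 0.15160925]] [0.53633096 0.34026809 0.10108241]
```

The fingertip triangulates to about 30 mm higher than the reported TCP. I'll go down in small steps and trust force and pictures over the TCP height.

```bash
python3 -c "
from h import *
to([.538,.336,.080],72.4);print(get_obs()['eef_pos'])"
```

```text
dp [-0.12 -0.14  0.84] ang [ 0.01 -0.    0.03]
[0.53633096 0.34026809 0.10108241]
```

Call:
jog_arm --dp '[[-0.1,-0.1,0.3],[-0.1,-0.1,0.6],[-0.1,-0.1,0.8],[-0.1,-0.1,0.8],[-0.1,-0.1,0.8]]' --angular '[[0,0,0],[0,0,0],[0,0,0],[0,0,0],[0,0,0]]' --claw '[0,0,0,0,0]'

```text
t: 2.05
eef_pos: [0.5391, 0.3348, 0.0803]
tool_rot: [-0.0, 0.153, 0.988, -0.0]
contact_force: [-0.6, 0.7, 1.2]
gripper_width: 0.004
```

```bash
python3 -c "
from h import *
im,K,R,t=cam('side');cv2.imwrite('pics/s3.png',cv2.resize(im[220:310,240:340],None,fx=6,fy=6,interpolation=cv2.INTER_NEAREST))
print(get_obs()['eef_pos'],get_obs()['contact_force']);to([.538,.336,.065],72.4)
"
```

```text
[0.53934143 0.33493659 0.08058221] [ 0.69799136 -0.04157982 -0.63679741]
dp [0.06 0.02 0.62] ang [ 0.   -0.   -0.01]
```

View pics/s3.png

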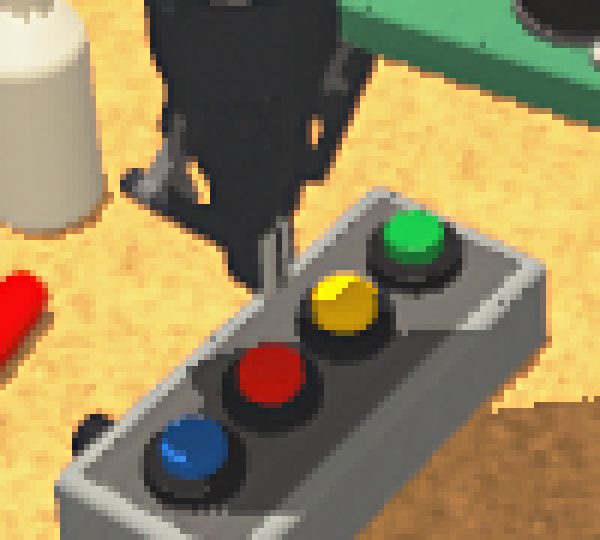

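At this height the tip shows at about (285,269), still roughly 40 mm above red at (285,282). I keep going down.

Call:
jog_arm --dp '[[0,0,0.1],[0,0,0.2],[0,0,0.3],[0,0,0.4],[0,0,0.4]]' --angular '[[0,0,0],[0,0,0],[0,0,0],[0,0,0],[0,0,0]]' --claw '[0,0,0,0,0]'

```text
t: 2.6
eef_pos: [0.539, 0.3347, 0.0701]
tool_rot: [-0.0, 0.153, 0.988, -0.0]
contact_force: [0.7, -0.3, 0.5]
gripper_width: 0.001
```

```bash
python3 -c "
from h import *
im,K,R,t=cam('side');cv2.imwrite('pics/s4.png',cv2.resize(im[220:310,240:340],None,fx=6,fy=6,interpolation=cv2.INTER_NEAREST))
im,K,R,t=cam('wrist');cv2.imwrite('pics/w4.png',im)
print(get_obs()['eef_pos'],get_obs()['contact_force']);to([.538,.336,.065],72.4)
"
```

```text
[0.53922308 0.33485368 0.07051345] [-0.20910478  0.28486327 -0.28160236]
dp [0.06 0.03 0.22] ang [-0.   -0.   -0.01]
```

View pics/s4.png

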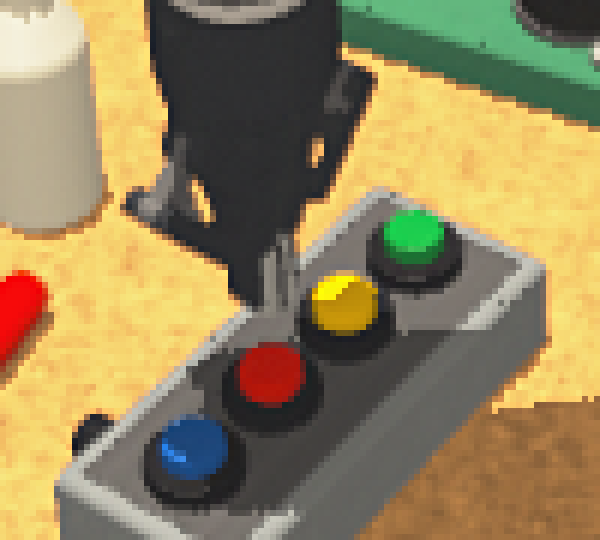

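View pics/w4.png

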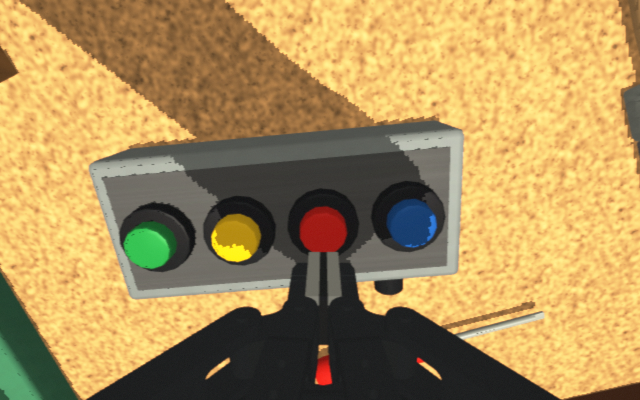

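There is still no contact at TCP z 0.0705. Red (322,232) lies just beyond the tip (322,253), so the tip really is higher than reported.

Call:
jog_arm --dp '[[0,0,0.2],[0,0,0.4],[0,0,0.6],[0,0,0.7],[0,0,0.7]]' --angular '[[0,0,0],[0,0,0],[0,0,0],[0,0,0],[0,0,0]]' --claw '[0,0,0,0,0]'

```text
t: 3.2
eef_pos: [0.5389, 0.3346, 0.0524]
tool_rot: [-0.0, 0.153, 0.988, -0.0]
contact_force: [0.6, -0.4, -0.6]
gripper_width: 0.002
```

```bash
python3 -c "
from h import *
im,K,R,t=cam('side');cv2.imwrite('pics/s5.png',cv2.resize(im[220:310,240:340],None,fx=6,fy=6,interpolation=cv2.INTER_NEAREST))
im,K,R,t=cam('wrist');cv2.imwrite('pics/w5.png',im)
print(get_obs()['eef_pos'],get_obs()['contact_force']);to([.538,.336,.065],72.4)
"
```

```text
[0.53929904 0.33487073 0.05301446] [-0.71301843  0.18591154  0.72293222]
dp [ 0.06  0.03 -0.48] ang [-0.   -0.   -0.01]
```

View pics/s5.png

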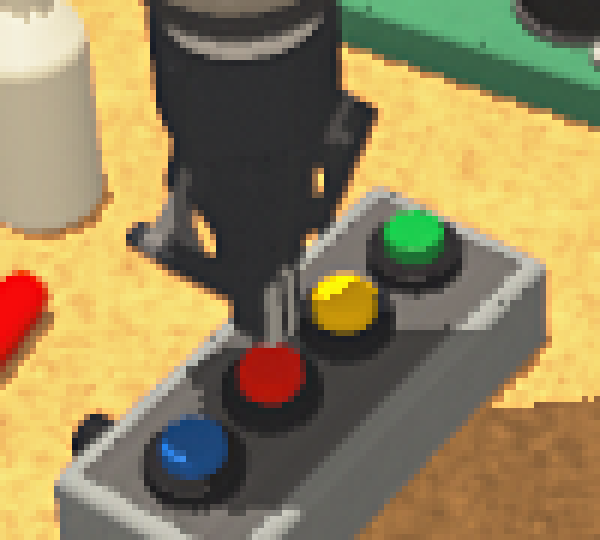

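View pics/w5.png

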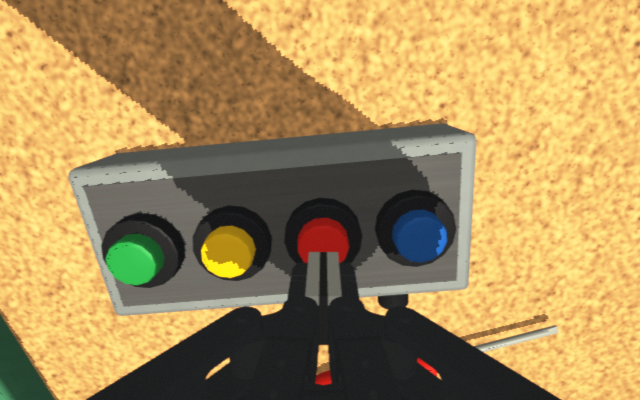

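The tip is now right behind red. The gap in the side view is about 4 px, or some 12 mm.

Call:
jog_arm --dp '[[0,0,0.1],[0,0,0.2],[0,0,0.3],[0,0,0.4],[0,0,0.5]]' --angular '[[0,0,0],[0,0,0],[0,0,0],[0,0,0],[0,0,0]]' --claw '[0,0,0,0,0]'

```text
t: 3.8
eef_pos: [0.5393, 0.3349, 0.0404]
tool_rot: [-0.0, 0.153, 0.988, -0.0]
contact_force: [0.4, 0.1, -0.1]
gripper_width: -0.001
```

Call:
jog_arm --dp '[[0,0,0.05],[0,0,0.1],[0,0,0.1],[0,0,0.1],[0,0,0.1]]' --angular '[[0,0,0],[0,0,0],[0,0,0],[0,0,0],[0,0,0]]' --claw '[0,0,0,0,0]'

```text
t: 4.3
eef_pos: [0.5394, 0.3349, 0.0382]
tool_rot: [0.0, 0.153, 0.988, 0.0]
contact_force: [-0.5, 0.2, -0.2]
gripper_width: 0.003
```

Call:
jog_arm --dp '[[0,0,0.05],[0,0,0.1],[0,0,0.1],[0,0,0.1],[0,0,0.1]]' --angular '[[0,0,0],[0,0,0],[0,0,0],[0,0,0],[0,0,0]]' --claw '[0,0,0,0,0]'

```text
t: 4.8
eef_pos: [0.5393, 0.3349, 0.0356]
tool_rot: [0.0, 0.153, 0.988, 0.0]
contact_force: [-0.3, -0.2, -0.2]
gripper_width: 0.0
```

```bash
python3 -c "
from h import *
im,K,R,t=cam('side');cv2.imwrite('pics/s6.png',cv2.resize(im[220:310,240:340],None,fx=6,fy=6,interpolation=cv2.INTER_NEAREST))
im,K,R,t=cam('wrist');cv2.imwrite('pics/w6.png',im)
print(get_obs()['eef_pos'],get_obs()['contact_force'])
"
```

```text
[0.53931789 0.33491302 0.03565764] [-0.39842317  0.06886374 -0.74238367]
```

View pics/s6.png

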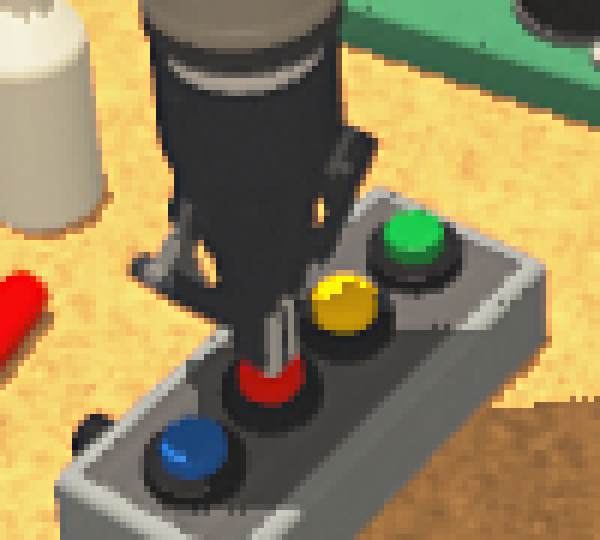

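View pics/w6.png

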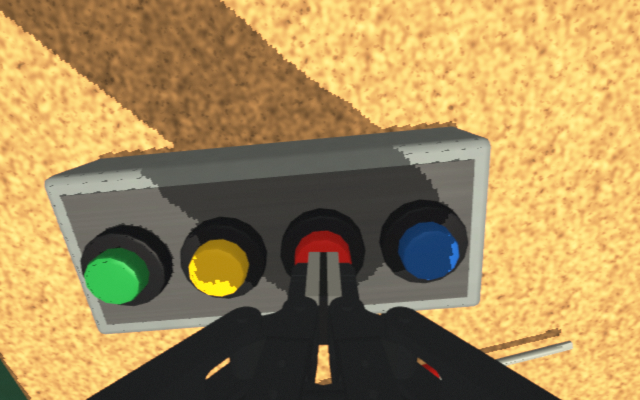

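The tip now overlaps the middle of the red key in both views, so contact is close.

Call:
jog_arm --dp '[[0,0,0.05],[0,0,0.1],[0,0,0.1],[0,0,0.1],[0,0,0.1]]' --angular '[[0,0,0],[0,0,0],[0,0,0],[0,0,0],[0,0,0]]' --claw '[0,0,0,0,0]'

```text
t: 5.4
eef_pos: [0.5394, 0.3349, 0.0332]
tool_rot: [0.0, 0.153, 0.988, 0.0]
contact_force: [-0.8, -1.0, 2.1]
gripper_width: -0.001
```

Call:
jog_arm --dp '[[0,0,0.05],[0,0,0.1],[0,0,0.1],[0,0,0.1],[0,0,0.1]]' --angular '[[0,0,0],[0,0,0],[0,0,0],[0,0,0],[0,0,0]]' --claw '[0,0,0,0,0]'

```text
t: 5.9
eef_pos: [0.5394, 0.335, 0.0307]
tool_rot: [0.0, 0.153, 0.988, 0.0]
contact_force: [0.2, 0.3, 3.4]
gripper_width: -0.0
```

Call:
jog_arm --dp '[[0,0,0.05],[0,0,0.1],[0,0,0.1],[0,0,0.1],[0,0,0.1]]' --angular '[[0,0,0],[0,0,0],[0,0,0],[0,0,0],[0,0,0]]' --claw '[0,0,0,0,0]'

```text
t: 6.4
eef_pos: [0.5394, 0.3349, 0.0282]
tool_rot: [0.0, 0.153, 0.988, 0.0]
contact_force: [-0.3, 0.3, 4.0]
gripper_width: -0.002
```

Call:
jog_arm --dp '[[0,0,0.05],[0,0,0.1],[0,0,0.1],[0,0,0.1],[0,0,0.1]]' --angular '[[0,0,0],[0,0,0],[0,0,0],[0,0,0],[0,0,0]]' --claw '[0,0,0,0,0]'

```text
t: 6.9
eef_pos: [0.5395, 0.335, 0.0277]
tool_rot: [0.0, 0.153, 0.988, 0.0]
contact_force: [-5.3, -3.0, 20.6]
gripper_width: -0.003
```

Red is fully down: contact at TCP z of about 0.0345, and 20 N at 0.0277 as it reached the hard stop. Next is yellow.

```bash
python3 -c "
from h import *
to([.5265,.285,.043],72.4)
im,K,R,t=cam('side');cv2.imwrite('pics/s7.png',cv2.resize(im[170:310,220:360],None,fx=4.2,fy=4.2,interpolation=cv2.INTER_NEAREST))
P=get_obs()['eef_pos'];print([ (proj(K,R,t,P+[0,0,z])-[220,170])*4.2 for z in (0,.0375,.073,.1105,.13)])
"
```

```text
dp [-0.11 -2.06 -0.61] ang [ 0.01  0.   -0.01]
[array([277.54793249, 515.32110352]), array([274.41028226, 472.28353629]), array([271.33852463, 430.14978458]), array([267.9809068 , 384.09503266]), array([266.18710777, 359.49039517])]
```

View pics/s7.png

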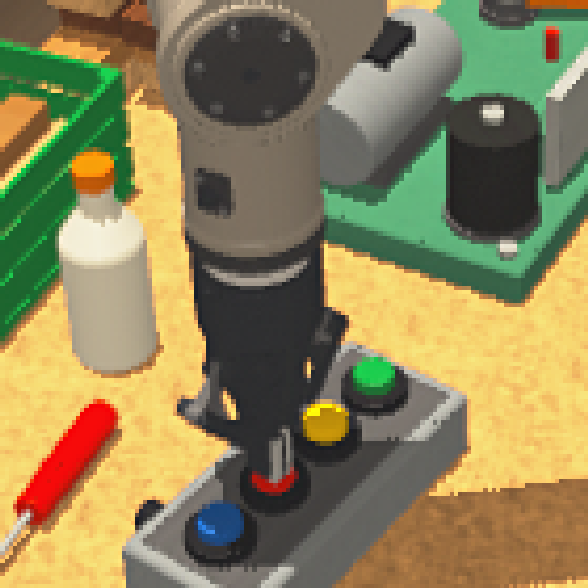

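Call:
jog_arm --dp '[[0,0,-0.4],[0,0,-0.8],[0,-0.7,-0.8],[-0.1,-1.4,-0.8],[-0.1,-2.1,-0.8]]' --angular '[[0,0,0],[0,0,0],[0,0,0],[0,0,0],[0,0,0]]' --claw '[0,0,0,0,0]'

```text
t: 7.45
eef_pos: [0.5253, 0.2822, 0.0452]
tool_rot: [-0.0, 0.154, 0.988, -0.001]
contact_force: [-0.4, -0.1, 0.1]
gripper_width: -0.0
```

```bash
python3 -c "
from h import *
im,K,R,t=cam('side');cv2.imwrite('pics/s8.png',cv2.resize(im[220:310,240:340],None,fx=6,fy=6,interpolation=cv2.INTER_NEAREST))
im,K,R,t=cam('wrist');cv2.imwrite('pics/w8.png',im)
print(get_obs()['eef_pos'],get_obs()['contact_force']);to([.5265,.285,.035],72.4)
"
```

```text
[0.52498103 0.27974043 0.04501187] [-0.27169206  0.47918072 -0.83779378]
dp [0.01 0.22 0.4 ] ang [-0.04 -0.01 -0.05]
```

View pics/s8.png

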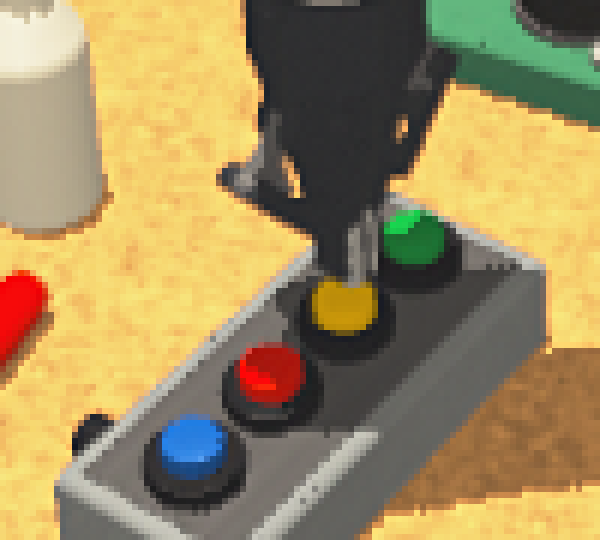

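View pics/w8.png

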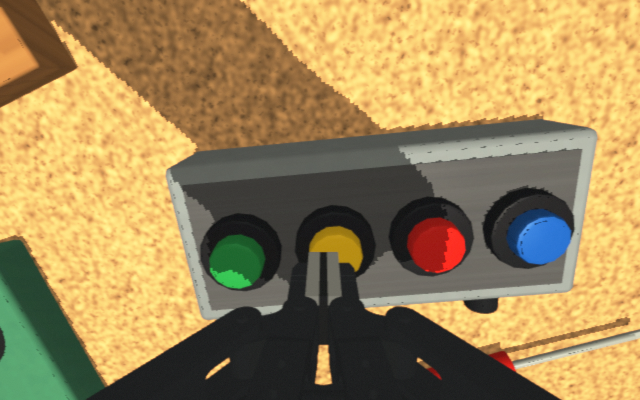

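The tip sits over yellow (335,250), slightly to the green side while the arm is still settling. I press in slow steps.

Call:
jog_arm --dp '[[0,0,0],[0,0,0],[0,0,0.2],[0,0,0.3],[0,0,0.4]]' --angular '[[0,0,0],[0,0,0],[0,0,0],[0,0,0],[0,0,0]]' --claw '[0,0,0,0,0]'

```text
t: 8.05
eef_pos: [0.5256, 0.2844, 0.035]
tool_rot: [-0.0, 0.153, 0.988, -0.0]
contact_force: [-0.4, 0.2, -0.5]
gripper_width: 0.001
```

Call:
jog_arm --dp '[[0,0,0.05],[0,0,0.1],[0,0,0.15],[0,0,0.2],[0,0,0.2]]' --angular '[[0,0,0],[0,0,0],[0,0,0],[0,0,0],[0,0,0]]' --claw '[0,0,0,0,0]'

```text
t: 8.55
eef_pos: [0.5255, 0.2842, 0.0306]
tool_rot: [-0.0, 0.153, 0.988, 0.0]
contact_force: [-2.1, 0.2, 3.4]
gripper_width: 0.005
```

Call:
jog_arm --dp '[[0,0,0.05],[0,0,0.1],[0,0,0.15],[0,0,0.2],[0,0,0.2]]' --angular '[[0,0,0],[0,0,0],[0,0,0],[0,0,0],[0,0,0]]' --claw '[0,0,0,0,0]'

```text
t: 9.05
eef_pos: [0.5257, 0.2843, 0.0276]
tool_rot: [-0.0, 0.153, 0.988, 0.0]
contact_force: [-8.0, -3.0, 22.6]
gripper_width: -0.001
```

```bash
python3 -c "
from h import *
print(get_obs()['eef_pos'],get_obs()['contact_force']);to([.549,.386,.047],72.4)
"
```

```text
[0.52574743 0.28431129 0.02761851] [-7.95611125 -2.98369599 22.59748406]
dp [ 0.35  4.16 -0.77] ang [ 0.01 -0.   -0.01]
```

Yellow is fully down at 22.6 N, the same height as red. Now I lift, cross over red and go to blue.

Call:
jog_arm --dp '[[0,0,-0.6],[0,0,-1.2],[0.1,1.5,-1.2],[0.3,3.0,-1.2],[0.35,4.15,-1.2]]' --angular '[[0,0,0],[0,0,0],[0,0,0],[0,0,0],[0,0,0]]' --claw '[0,0,0,0,0]'

```text
t: 9.55
eef_pos: [0.5492, 0.3884, 0.0566]
tool_rot: [0.0, 0.153, 0.988, 0.001]
contact_force: [0.3, -0.4, -0.2]
gripper_width: 0.003
```

Call:
jog_arm --dp '[[0,0,0],[0,0,0],[0,0,0.2],[0,0,0.4],[0,0,0.5]]' --angular '[[0,0,0],[0,0,0],[0,0,0],[0,0,0],[0,0,0]]' --claw '[0,0,0,0,0]'

```text
t: 10.05
eef_pos: [0.5487, 0.3841, 0.0424]
tool_rot: [-0.0, 0.154, 0.988, -0.001]
contact_force: [-0.5, -0.0, -0.3]
gripper_width: -0.004
```

```bash
python3 -c "
from h import *
im,K,R,t=cam('wrist');cv2.imwrite('pics/w9.png',im)
print(get_obs()['eef_pos'],get_obs()['contact_force']);to([.549,.386,.035],72.4)
"
```

```text
[0.54846609 0.38426656 0.04204414] [-0.11926365 -0.23603926  0.38941986]
dp [0.   0.07 0.28] ang [-0.02 -0.01 -0.02]
```

View pics/w9.png

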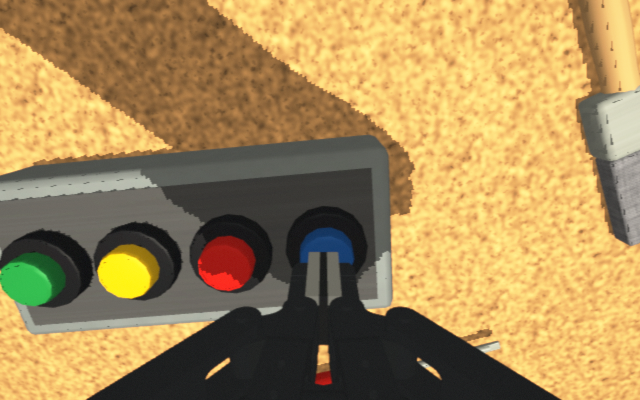

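The tip is over blue (326,248).

Call:
jog_arm --dp '[[0,0,0.15],[0,0,0.25],[0,0,0.3],[0,0,0.4],[0,0,0.4]]' --angular '[[0,0,0],[0,0,0],[0,0,0],[0,0,0],[0,0,0]]' --claw '[0,0,0,0,0]'

```text
t: 10.6
eef_pos: [0.5489, 0.3856, 0.033]
tool_rot: [0.0, 0.153, 0.988, 0.0]
contact_force: [0.2, 0.9, 1.7]
gripper_width: -0.002
```

Call:
jog_arm --dp '[[0,0,0.05],[0,0,0.1],[0,0,0.15],[0,0,0.2],[0,0,0.2]]' --angular '[[0,0,0],[0,0,0],[0,0,0],[0,0,0],[0,0,0]]' --claw '[0,0,0,0,0]'

```text
t: 11.1
eef_pos: [0.5489, 0.3857, 0.0282]
tool_rot: [0.0, 0.153, 0.988, 0.0]
contact_force: [0.1, -0.2, 3.8]
gripper_width: 0.004
```

Call:
jog_arm --dp '[[0,0,0.05],[0,0,0.1],[0,0,0.1],[0,0,0.1],[0,0,0.1]]' --angular '[[0,0,0],[0,0,0],[0,0,0],[0,0,0],[0,0,0]]' --claw '[0,0,0,0,0]'

```text
t: 11.6
eef_pos: [0.5491, 0.3858, 0.0277]
tool_rot: [0.0, 0.153, 0.988, 0.0]
contact_force: [-5.2, -3.6, 17.7]
gripper_width: 0.0
```

```bash
python3 -c "
from h import *
to([.549,.386,.18],72.4)
to([.4883,-.3035,.20],109.8)
"
```

```text
dp [ 0.    0.01 -6.09] ang [ 0.01  0.   -0.01]
dp [ -6.04 -27.01  -6.91] ang [ 0.01  0.   -7.49]
```

Blue is fully down at 17.7 N. Next I lift and traverse to the roller.

Call:
jog_arm --dp '[[0,0,-1.8],[0,0,-3.6],[0,0,-5.4],[-0.4,-1.8,-6.4],[-0.8,-3.6,-6.8]]' --angular '[[0,0,0],[0,0,0],[0,0,0],[0,0,-0.5],[0,0,-1.0]]' --claw '[0,0,0,0,0]'

```text
t: 12.1
eef_pos: [0.5415, 0.2955, 0.1983]
tool_rot: [0.002, 0.107, 0.994, 0.002]
contact_force: [1.4, -0.3, -0.7]
gripper_width: 0.002
```

```bash
python3 -c "
from h import *
to([.4883,-.3035,.20],109.8)
"
```

```text
dp [ -3.03 -23.86  -0.16] ang [ 0.03  0.05 -6.42]
```

Call:
jog_arm --dp '[[-0.25,-1.9,0],[-0.5,-3.8,0],[-0.75,-5.7,0],[-1.0,-7.6,0],[-1.2,-9.5,0]]' --angular '[[0,0,-0.5],[0,0,-1],[0,0,-1.5],[0,0,-2],[0,0,-2.5]]' --claw '[85,85,85,85,85]'

```text
t: 12.6
eef_pos: [0.5175, 0.0535, 0.1954]
tool_rot: [0.0, 0.0, 1.0, -0.0]
contact_force: [1.1, -0.5, 0.1]
gripper_width: 0.846
```

```bash
python3 -c "
from h import *
to([.4883,-.3035,.20],109.8)
"
```

```text
dp [  1.16 -14.28  -0.18] ang [-0.    0.   -3.97]
```

Call:
jog_arm --dp '[[0.15,-1.9,-0.1],[0.3,-3.8,-0.1],[0.5,-5.7,-0.2],[0.6,-7.6,-0.2],[0.8,-9.5,-0.2]]' --angular '[[0,0,-0.5],[0,0,-1],[0,0,-1.5],[0,0,-2],[0,0,-2.5]]' --claw '[85,85,85,85,85]'

```text
t: 13.1
eef_pos: [0.4971, -0.1838, 0.2005]
tool_rot: [0.0, -0.109, 0.994, -0.0]
contact_force: [1.1, -0.1, 0.3]
gripper_width: 0.995
```

```bash
python3 -c "
from h import *
to([.4883,-.3035,.20],109.8)
"
```

```text
dp [ 1.38 -4.6   0.02] ang [-0.    0.01 -1.46]
```

Call:
jog_arm --dp '[[0.4,-1.5,0],[0.8,-2.8,0],[1.2,-4.0,0],[1.4,-4.6,0],[1.4,-4.6,0]]' --angular '[[0,0,-0.4],[0,0,-0.8],[0,0,-1.2],[0,0,-1.4],[0,0,-1.4]]' --claw '[85,85,85,85,85]'

```text
t: 13.6
eef_pos: [0.4866, -0.3048, 0.2002]
tool_rot: [-0.0, -0.166, 0.986, -0.001]
contact_force: [-0.3, 0.7, -0.5]
gripper_width: 0.995
```

```bash
python3 -c "
from h import *
im,K,R,t=cam('wrist');cv2.imwrite('pics/w10.png',im)
P=get_obs()['eef_pos'];print(P,proj(K,R,t,P),proj(K,R,t,[.4883,-.3035,.128]))
im,K,R,t=cam('side');cv2.imwrite('pics/s10.png',cv2.resize(im[60:220,260:460],None,fx=4,fy=4,interpolation=cv2.INTER_NEAREST))
to([.4883,-.3035,.10],109.8)
"
```

```text
[ 0.48727113 -0.30256917  0.20010506] [328.6948413  236.36719338] [325.80041462 197.48400607]
dp [ 0.01 -0.1   4.  ] ang [ 0.01 -0.   -0.09]
```

View pics/w10.png

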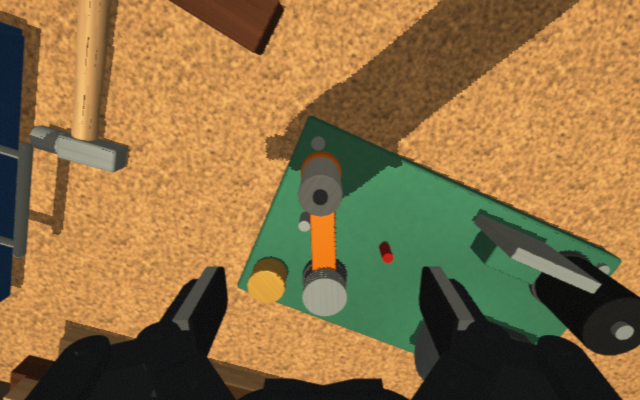

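View pics/s10.png

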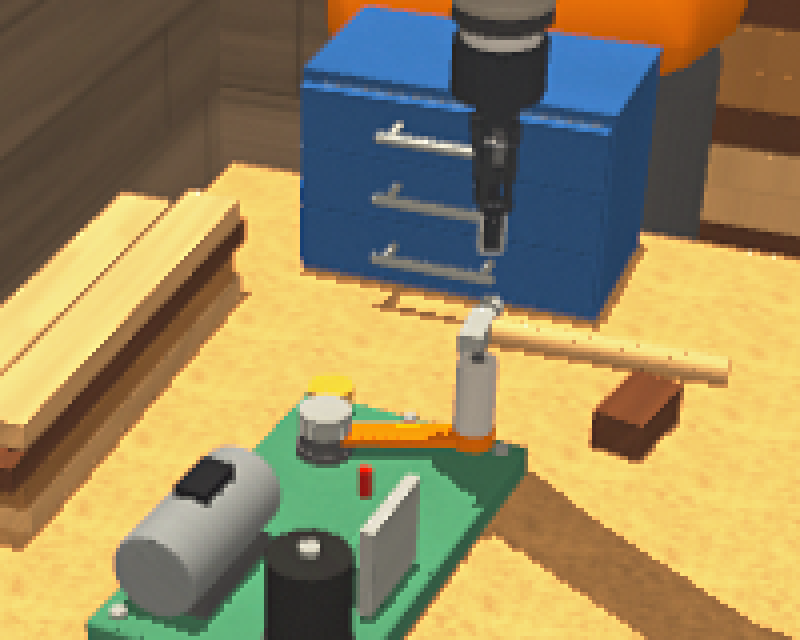

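The wrist view has the roller's stub at (320,197), matching the prediction of (326,197). It lies between the open fingers, which end near (222,270) and (425,270). The side view shows the open fingers hanging clear above the roller, and the gripper's body is far higher. I go down around the roller.

Call:
jog_arm --dp '[[0,0,1],[0,0,2],[0,0,3],[0,0,4],[0,0,4]]' --angular '[[0,0,0],[0,0,0],[0,0,0],[0,0,0],[0,0,0]]' --claw '[85,85,85,85,85]'

```text
t: 14.2
eef_pos: [0.4862, -0.2984, 0.0975]
tool_rot: [-0.002, -0.169, 0.986, 0.002]
contact_force: [-1.5, 0.7, 0.3]
gripper_width: 0.995
```

```bash
python3 -c "
from h import *
im,K,R,t=cam('wrist');cv2.imwrite('pics/w11.png',im)
P=get_obs()['eef_pos'];print(P,proj(K,R,t,P+[0,0,.037]),proj(K,R,t,[.4883,-.3035,.128]),get_obs()['contact_force'])
im,K,R,t=cam('side');cv2.imwrite('pics/s11.png',cv2.resize(im[60:220,260:460],None,fx=4,fy=4,interpolation=cv2.INTER_NEAREST))
to([.4883,-.3035,.04],109.8)
"
```

```text
[ 0.48726989 -0.29953558  0.09941114] [323.45765298 270.2146043 ] [315.17093801 260.81343932] [ 0.26786422 -0.62734148  0.31346534]
dp [ 0.04 -0.11  2.43] ang [ 0.01 -0.   -0.07]
```

View pics/w11.png

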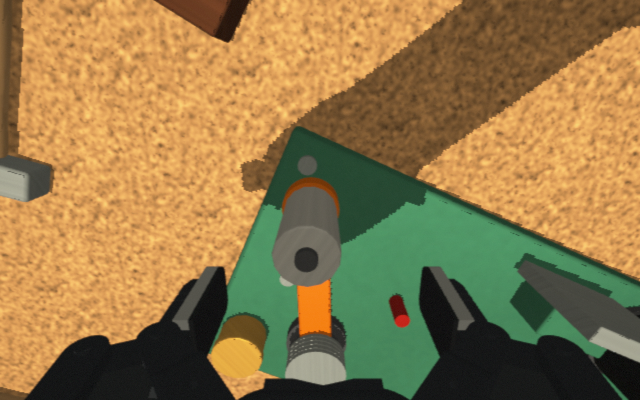

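View pics/s11.png

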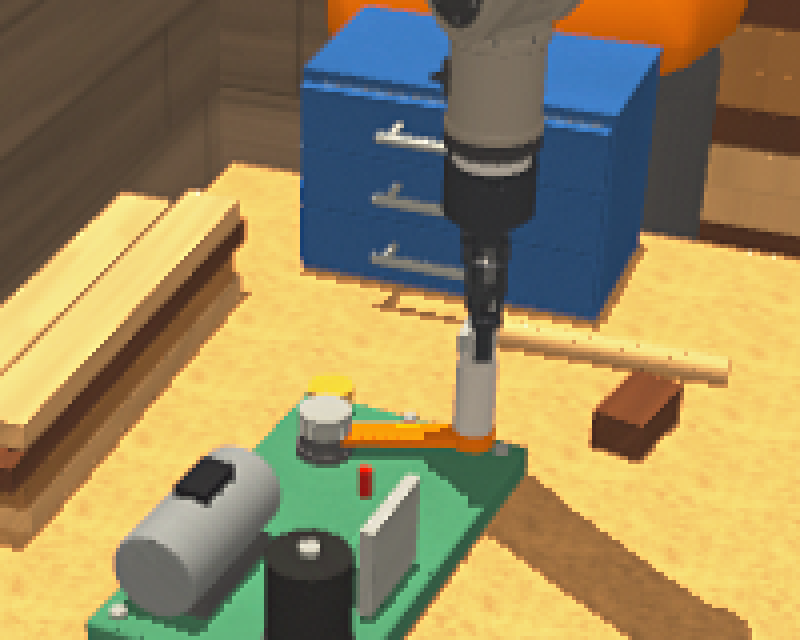

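The stub sits at (305,260), about 10 px left of the prediction, so the roller is some 5–6 mm farther to the -y side. I go down with a small shift and look again.

Call:
jog_arm --dp '[[0,-0.1,0.5],[0,-0.2,1.0],[0,-0.3,1.3],[0,-0.3,1.6],[0,-0.3,1.6]]' --angular '[[0,0,0],[0,0,0],[0,0,0],[0,0,0],[0,0,0]]' --claw '[85,85,85,85,85]'

```text
t: 14.8
eef_pos: [0.4895, -0.3087, 0.0593]
tool_rot: [-0.001, -0.168, 0.986, 0.001]
contact_force: [-0.4, 0.3, -0.3]
gripper_width: 0.997
```

```bash
python3 -c "
from h import *
im,K,R,t=cam('wrist');im,K,R,t=cam('wrist');cv2.imwrite('pics/w12.png',im)
P=get_obs()['eef_pos'];print(P,proj(K,R,t,P+[0,0,.037]),proj(K,R,t,[.4883,-.3035,.128]),get_obs()['contact_force'])
im,K,R,t=cam('side');cv2.imwrite('pics/s12.png',cv2.resize(im[60:220,260:460],None,fx=4,fy=4,interpolation=cv2.INTER_NEAREST))
to([.4883,-.3035,.04],109.8)
"
```

```text
[ 0.49018848 -0.30893025  0.0604145 ] [325.57063822 268.02079576] [340.71964136 308.21024092] [ 0.08794979 -0.48099448 -0.45022171]
dp [0.01 0.24 0.83] ang [-0.    0.   -0.09]
```

View pics/w12.png

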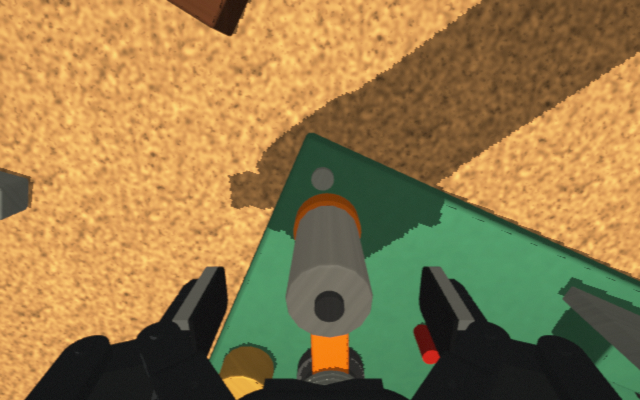

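View pics/s12.png

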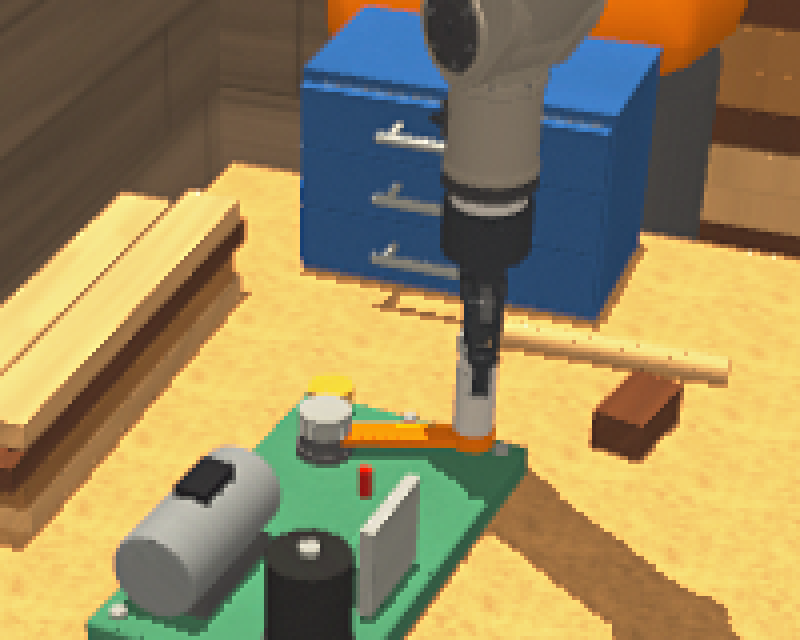

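The roller top at (328,305) is now centred between the fingers. I lower 12 mm and close.

Call:
jog_arm --dp '[[0,0,0.3],[0,0,0.5],[0,0,0.5],[0,0,0.5],[0,0,0.5]]' --angular '[[0,0,0],[0,0,0],[0,0,0],[0,0,0],[0,0,0]]' --claw '[85,85,60,40,30]' --grip_force 30

```text
t: 15.45
eef_pos: [0.4904, -0.309, 0.0482]
tool_rot: [0.0, -0.168, 0.986, -0.0]
contact_force: [-0.3, 0.1, -0.2]
gripper_width: 0.51
```

Call:
jog_arm --dp '[[0,0,0],[0,0,0],[0,0,0],[0,0,0],[0,0,0]]' --angular '[[0,0,0],[0,0,0],[0,0,0],[0,0,0],[0,0,0]]' --claw '[20,20,20,20,20]'

```text
t: 15.95
eef_pos: [0.4895, -0.3064, 0.0483]
tool_rot: [-0.001, -0.169, 0.986, 0.002]
contact_force: [-3.3, 6.6, 7.0]
gripper_width: 0.418
```

```bash
python3 -c "
from h import *
im,K,R,t=cam('wrist');cv2.imwrite('pics/w13.png',im)
P=get_obs()['eef_pos'];print(P,get_obs()['contact_force'],get_obs()['torque'],yaw())
im,K,R,t=cam('side');cv2.imwrite('pics/s13.png',cv2.resize(im[60:220,260:460],None,fx=4,fy=4,interpolation=cv2.INTER_NEAREST))
"
```

```text
[ 0.48946849 -0.30635302  0.0483    ] [-4.65630827  6.83454053  7.42340859] [ 1.41196777  0.84608752 -0.0775734 ] 109.41300115751551
```

View pics/w13.png

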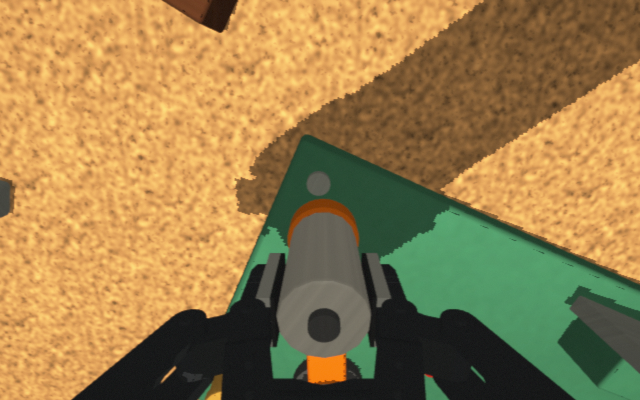

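View pics/s13.png

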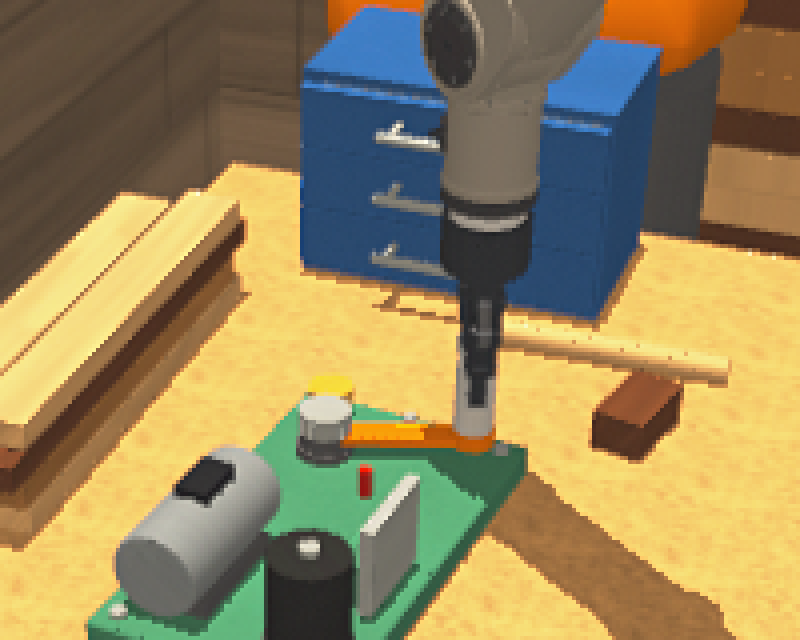

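The opening is 35.7 mm, so the fingers hold the 36 mm roller. Tool x points radially away from the hinge, so I swing in arcs of 20° with the tool turning along.

Call:
jog_arm --dp '[[-0.01,0.36,0],[-0.05,0.72,0],[-0.11,1.08,0],[-0.2,1.43,0],[-0.31,1.78,0]]' --angular '[[0,0,0.8],[0,0,1.6],[0,0,2.4],[0,0,3.2],[0,0,4.0]]' --claw '[20,20,20,20,20]' --grip_force 40

```text
t: 16.55
eef_pos: [0.4808, -0.265, 0.0484]
tool_rot: [-0.001, 0.006, 1.0, -0.0]
contact_force: [-5.9, -2.2, 4.7]
gripper_width: 0.408
```

```bash
python3 -c "
from h import *
P=get_obs()['eef_pos'];d=P[:2]-[.6095,-.2596];print(P,get_obs()['contact_force'],yaw(),np.hypot(*d),np.degrees(np.arctan2(d[1],d[0])))
"
```

```text
[ 0.48082641 -0.26496963  0.04839501] [-5.93590042 -2.19735591  4.69519322] 89.27999253703723 0.12878558115705394 -177.61039969472986
```

Call:
jog_arm --dp '[[-0.01,0.36,0],[-0.05,0.72,0],[-0.11,1.08,0],[-0.2,1.43,0],[-0.31,1.78,0]]' --angular '[[0,0,0.8],[0,0,1.6],[0,0,2.4],[0,0,3.2],[0,0,4.0]]' --claw '[20,20,20,20,20]'

```text
t: 17.05
eef_pos: [0.4869, -0.2212, 0.0483]
tool_rot: [-0.003, 0.181, 0.984, -0.001]
contact_force: [-12.5, -3.4, 11.3]
gripper_width: 0.411
```

```bash
python3 -c "
from h import *
P=get_obs()['eef_pos'];d=P[:2]-[.6095,-.2596];print(P,get_obs()['contact_force'],yaw(),np.hypot(*d),np.degrees(np.arctan2(d[1],d[0])))
im,K,R,t=cam('wrist');cv2.imwrite('pics/w14.png',im)
"
```

```text
[ 0.48690098 -0.22116607  0.04831736] [-12.51944797  -3.38501428  11.29613692] 69.16286776442662 0.12848224191413093 162.5941578049473
```

View pics/w14.png

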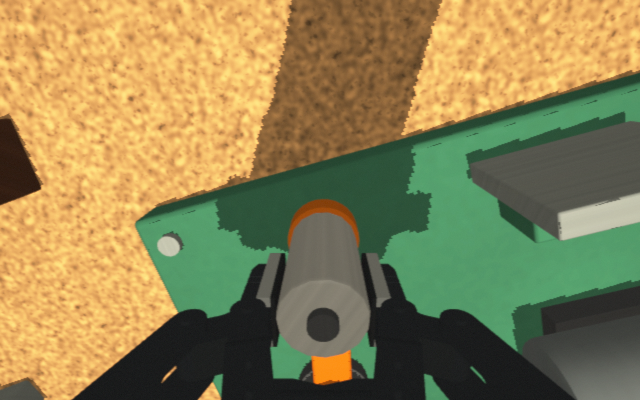

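The roller is still held at (322,325), about 11° short of the stop. I go on slowly.

Call:
jog_arm --dp '[[0.02,0.27,0],[0.01,0.45,0],[0.0,0.6,0],[0.0,0.72,0],[0.0,0.72,0]]' --angular '[[0,0,0.6],[0,0,1.0],[0,0,1.4],[0,0,1.6],[0,0,1.6]]' --claw '[20,20,20,20,20]'

```text
t: 17.6
eef_pos: [0.4933, -0.2053, 0.0483]
tool_rot: [-0.003, 0.249, 0.969, -0.001]
contact_force: [-12.2, -5.6, 9.0]
gripper_width: 0.409
```

```bash
cat > st.py <<'E'
from h import *
o=get_obs();M=rot().as_matrix()
P=o['eef_pos'];d=P[:2]-[.6095,-.2596];print(P,'F tool',M.T@o['contact_force'],yaw(),np.hypot(*d),np.degrees(np.arctan2(d[1],d[0])),o['gripper_width']*85.4)
E
python3 st.py
```

```text
[ 0.49333178 -0.20525209  0.04829017] F tool [  8.0191064  -10.84500793  -8.95280393] 61.21822444623781 0.12825268016024188 154.92801856309117 34.926327162825544
```

Call:
jog_arm --dp '[[0.02,0.09,0],[0.02,0.18,0],[0.02,0.27,0],[0.02,0.27,0],[0.02,0.27,0]]' --angular '[[0,0,0.2],[0,0,0.4],[0,0,0.6],[0,0,0.6],[0,0,0.6]]' --claw '[20,20,20,20,20]'

```text
t: 18.1
eef_pos: [0.4962, -0.1994, 0.0483]
tool_rot: [-0.002, 0.274, 0.962, -0.001]
contact_force: [-10.8, -5.3, 10.5]
gripper_width: 0.407
```

```bash
python3 st.py
```

```text
[ 0.49623482 -0.19944247  0.04826662] F tool [  6.43991933 -10.29015108 -10.48215756] 58.251970132398306 0.12824948147989562 152.02628677163256 34.728325536651674
```

Call:
jog_arm --dp '[[0,0.05,0],[0,0.1,0],[0,0.1,0],[0,0.1,0],[0,0.1,0]]' --angular '[[0,0,0.1],[0,0,0.2],[0,0,0.2],[0,0,0.2],[0,0,0.2]]' --claw '[20,20,20,20,20]'

```text
t: 18.6
eef_pos: [0.4965, -0.1997, 0.0482]
tool_rot: [-0.002, 0.283, 0.959, -0.003]
contact_force: [-12.7, -11.8, 8.2]
gripper_width: 0.41
```

```bash
python3 st.py
```

```text
[ 0.4964924  -0.19970209  0.04821645] F tool [  4.33899085 -16.82726978  -8.0510474 ] 57.15283823490051 0.12790026037634689 152.07487321246958 34.99662635483797
```

The tool has stopped advancing and the tangential force rose from 10 to 17 N, so the stop is reached. I press a little more for margin and look.

Call:
jog_arm --dp '[[0,0.05,0],[0,0.1,0],[0,0.15,0],[0,0.15,0],[0,0.15,0]]' --angular '[[0,0,0],[0,0,0],[0,0,0],[0,0,0],[0,0,0]]' --claw '[20,20,20,20,20]'

```text
t: 19.1
eef_pos: [0.4966, -0.1999, 0.0482]
tool_rot: [-0.003, 0.285, 0.959, -0.004]
contact_force: [-17.6, -20.3, 7.8]
gripper_width: 0.409
```

```bash
python3 st.py; python3 -c "
from h import *
im,K,R,t=cam('wrist');cv2.imwrite('pics/w15.png',im)
im,K,R,t=cam('side');cv2.imwrite('pics/s15.png',cv2.resize(im[60:260,260:460],None,fx=3,fy=3,interpolation=cv2.INTER_CUBIC))
im,K,R,t=cam('top');cv2.imwrite('pics/t15.png',cv2.resize(im[80:260,160:480],None,fx=2.5,fy=2.5,interpolation=cv2.INTER_CUBIC))
"; python3 st.py
```

```text
[ 0.49660455 -0.19985189  0.04820883] F tool [  3.72193099 -26.66913539  -7.55320684] 56.92538949975873 0.12773104470413207 152.11068398583689 34.93795553947126
[ 0.49656745 -0.199834    0.04819405] F tool [  4.34349803 -25.69898844  -8.40781308] 56.92440635364424 0.12777220689412336 152.11137635179728 34.81700509981537
```

View pics/w15.png

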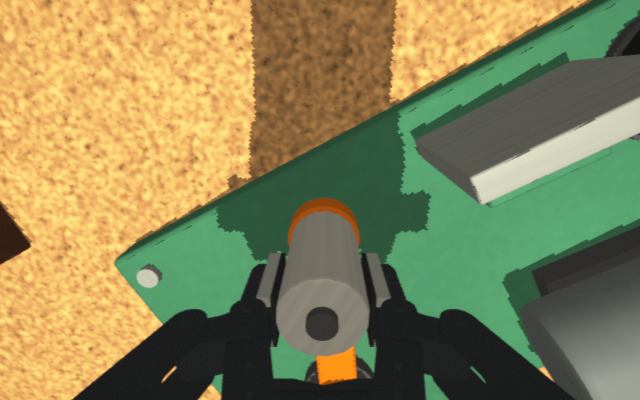

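View pics/s15.png

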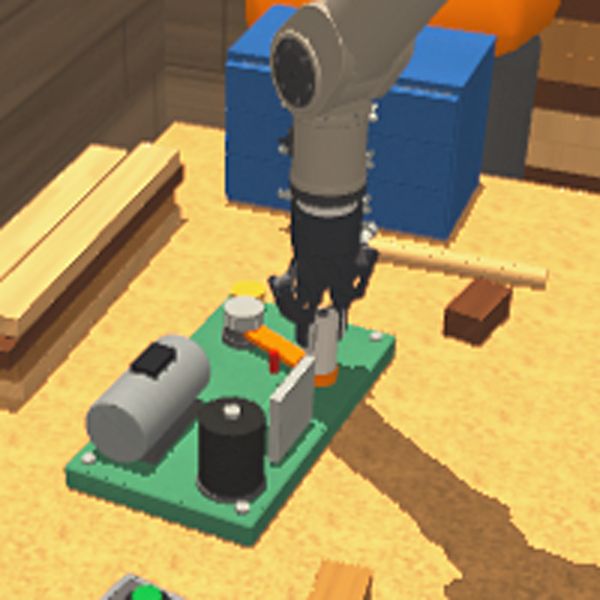

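View pics/t15.png

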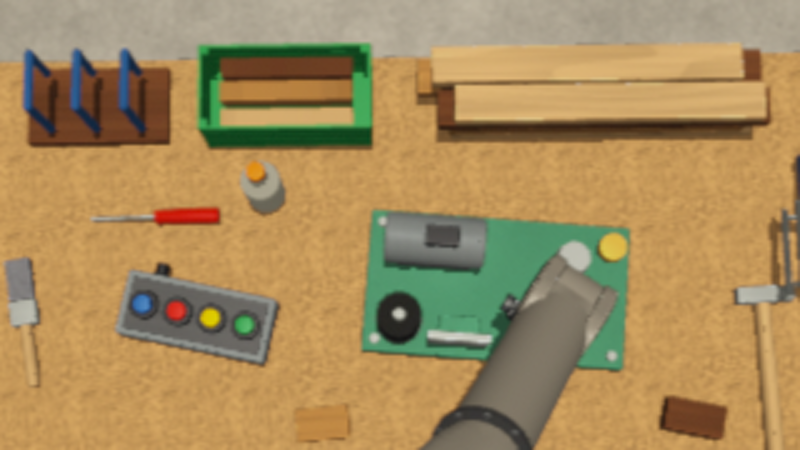

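In the side view the orange plate lies against the red pin (275,360) and the roller is between the fingers. In the top view the bystanders are where they were. The push is steady at 26 N, so I hand in.

```bash
python3 -c "
from station import *
print(hand_in())"; python3 st.py
```

```text
the job is handed in; nothing more can be done
None
the job is handed in; nothing more can be done
```

I pressed red, then yellow, then blue fully down, one at a time. I then gripped the roller, swung the arm round to its stop, and handed in at about 19 s while still holding it there.

- **Keys:** each one met its hard stop, with the force jumping from about 4 N to 18–23 N at the same height. I never went down on green.
- **Stop:** the tool no longer moved while the push along the swing rose from 10 to 26 N, about twice the 13 N spring force. The side view shows the orange plate against the red pin.
- **Other things on the bench:** in the last pictures they look to be where they were. I judged this by eye and did not measure it.

Three checks did not agree exactly:
- **Fingertip height:** the reported TCP lay about 37 mm below the real fingertips, so I set heights by force and pictures instead.
- **Roller position:** the wrist camera put it about 5 mm from where the top view did, and I re-centred the fingers before closing.
- **Stop angle:** the arm stopped about 1° short of the angle I had predicted. That is within the measuring error.

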